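# Set out the plating station

### The arm

A 7-joint arm with a two-finger parallel gripper is mounted at the origin on the work surface. World frame = base frame: x ahead of the robot, y to its left, z up, the work surface at z = 0. Lengths are in mm, angles in rad, forces in N, time in s.
With the tool pointing down it reaches from about 350 to 900 mm from the base axis. Payload 7.2 kg.
Tool frame: the origin (TCP) lies midway between the tips of the shut fingers; the grasp point (between the pads) lies 19 mm behind it; z points along the fingers, y is the direction in which the jaws open and shut (so a half turn about z gives the same grasp; the last joint's range is limited). The gripper opens to 85 mm and grips with 20 to 120 N. Pads are 22 mm wide; open, the fingers measure 114 mm over their backs; the gripper's body (76 mm by 85 mm) begins 54 mm behind the grasp point. The pads swing forward as they close: fully open they stand 13 mm farther back than shut.
Start: joints at [1.241, 0.411, -0.013, 1.596, 0.006, 1.134, -0.082], TCP at [161.75, -603.71, 231.297] pointing down, gripper open.
Joint ranges: [-2.95, 2.95], [-0.29, 1.99], [-1.47, 1.44], [0.14, 2.54], [-1.03, 4.17], [0.13, 1.85], [-2.86, 2.86]. Speed limits (rad/s): [2.39, 2.39, 3.01, 3.01, 3.14, 3.14, 3.14].

### API

Orientations are given as [roll, pitch, yaw] about the fixed x, y, z axes, in that order (R = Rz(yaw) Ry(pitch) Rx(roll)).
In Python, from workcell import sense, grab_frame, get_calibration, workorder gives the robot as it stands.
- The arm moves only by the shell command python3 -m jog 'ROWS' [FORCE]. ROWS is JSON, a list that holds one entry, the list of rows, each a list of 7 numbers: the turn, a rotation vector about the tool's x, y, z in degrees, then the shift along the tool's x, y, z in cm, then the opening in per cent of the stroke, from 0 (shut) to 100 (fully open). A call has exactly 5 rows; each row is the pose to reach, as a shift and turn from the pose commanded when the call began, along the tool's axes at that moment; what a row does not reach only later rows make up. A row lasts 1/8 s, in which the tool goes at most 62.5 mm and 10.7 degrees, less where a joint would pass 70% of its speed; a pose out of reach is approached as far as the arm can. A call with a gripper value outside its range is refused whole. The fingers move at their own pace and stop on an object; FORCE is the grip in N (left out, the last holds). Time passes only in rows, so rows that repeat a pose let the fingers close, or fill a call up. It gives the time, the measured TCP pose, the force and the opening at its end, in the units of the state.
- sense(): the state, without advancing time (a new reading comes with each control period).
- grab_frame(name): name is "scene" or "top" or "wrist"; returns (picture, depth): 384x512x3 uint8, red, green, blue; 384x512 float32, mm along the optical axis (not along the pixel's ray), 0 where there is no reading.
- get_calibration(name): a dict with "mtx" (3x3 intrinsics, pixels), "k1" (the pictures are not rectified: a ray, as slopes to the right and down, at radius r is drawn at 1 + k1 r^2 times it, then the intrinsics apply), "world_to_cam" (4x4, takes a point from world to camera coordinates). Camera axes: x right, y up, looking along -z (the intrinsics and any distortion apply to the point x, -y, -z); pixel columns grow to the right and rows downward; lengths in mm; the calibration is good to about 2 mm. A picture is of the moment at which its call begins: read the wrist's pose just before it. get_calibration takes no time and is no camera call; for the wrist camera it gives the pose at the moment of the call.
- workorder.finish_job(): hands the job in, once; it reports no verdict.
The state is a dict: "clock": time; "joint_pos": joint angles; "joint_vel": joint speeds; "joint_torque": joint torques, N m; "tool_pos": TCP position; "tcp_rot": TCP orientation; "force": force on the tool from outside, world axes, zero at the start; "moment": the same for the moment, N m; "grip_width": finger opening in mm.
Only numpy, scipy, OpenCV 4.12 (cv2) and the standard library are available. Lean on these libraries where they do the work, as an engineer would, in place of code of your own. Each camera call takes 0.05 s, during which the arm holds its last target.

### The job

Set out the plating station on the grey mat: stand the brown dish on the ring next to the spirit burner, the straw-yellow dish on the ring next to the blue tip box, and the green dish stacked squarely on top of the straw-yellow one. The red-capped bottle stands on the middle ring, between the dishes. Centre each on its ring, keep the dishes upright all the time, and leave everything released and at rest.

Things in the scene. Friction and masses are not known exactly. Their poses are not given: they have to be found in the camera images.
- dish_brown: round closed culture dish with a colourless rim and flat top, 55 mm diameter, 18 mm high, about 35 g, filled with dark red-brown agar (the colour shows from above). Starts flat on the bench in front of the mat. Origin: centre of its underside, z up.
- dish_straw: round closed culture dish with a colourless rim and flat top, 55 mm diameter, 18 mm high, about 35 g, filled with straw-yellow agar (the colour shows from above). Starts flat on the bench in front of the mat. Origin: centre of its underside, z up.
- dish_green: round closed culture dish with a colourless rim and flat top, 55 mm diameter, 18 mm high, about 35 g, filled with green agar (the colour shows from above). Starts flat on the bench in front of the mat. Origin: centre of its underside, z up.
- bottle: small round amber bottle with a white paper band and a red cap, 40 mm diameter up to 42 mm high, cap 28 mm diameter, 70 mm high in all, about 90 g. Starts upright on the bench in front of the mat. Origin: centre of its underside, z up.
- mat: grey mat fixed to the bench, 510 mm long (its y axis) by 150 mm wide (its x axis), 3 mm thick, carrying the row of three rings along its y axis with the burner beyond one end ring and the tip box beyond the other. Origin: centre of its underside, on the bench (z = 0).
- ring_left: dark blue circle printed on the mat (flat, nothing to feel), 72 mm outer diameter, line 3 mm wide, the end one on the mat's +y side (the left as seen from the robot) of the row of three, centres 100 mm apart along the mat. Origin: its centre, on the mat's upper face (3 mm above the bench). Does not move during the job.
- ring_middle: dark blue circle printed on the mat (flat, nothing to feel), 72 mm outer diameter, line 3 mm wide, the middle one of the row of three, centres 100 mm apart along the mat. Origin: its centre, on the mat's upper face (3 mm above the bench). Does not move during the job.
- ring_right: dark blue circle printed on the mat (flat, nothing to feel), 72 mm outer diameter, line 3 mm wide, the end one on the mat's -y side (the right as seen from the robot) of the row of three, centres 100 mm apart along the mat. Origin: its centre, on the mat's upper face (3 mm above the bench). Does not move during the job.
- burner: unlit spirit burner: squat pale glass lamp with brass collar and steel cap, 70 mm diameter, 68 mm high, fixed at one end of the mat (which end varies), about 105 mm from the centre of the end ring beside it. Origin: centre of its underside, on the mat.
- tip_box: blue closed pipette-tip box, 85 mm (its x axis) by 60 mm (its y axis), 50 mm high, fixed at the other end of the mat, about 105 mm from the centre of the end ring beside it. Origin: centre of its underside, on the mat.

How it is judged (in metres and radians):
At the end, for the whole second after the job is handed in: Brown dish on the burner's end ring and straw dish on the tip box's end ring, each within 12 mm of centre and flat on the mat; green dish on the straw dish, centres within 10 mm; bottle on the middle ring within 15 mm; all upright within 0.1 rad, at rest and released (((horizontal distance between dish_brown and ring_left below 0.012 m and horizontal distance between ring_left and burner below 0.15 m) or (horizontal distance between dish_brown and ring_right below 0.012 m and horizontal distance between ring_right and burner below 0.15 m)) and ((horizontal distance between dish_straw and ring_left below 0.012 m and horizontal distance between ring_left and tip_box below 0.15 m) or (horizontal distance between dish_straw and ring_right below 0.012 m and horizontal distance between ring_right and tip_box below 0.15 m)) and horizontal distance between bottle and ring_middle below 0.015 m and horizontal distance between dish_green and dish_straw below 0.01 m and z of dish_green in the frame of dish_straw between 0.014 and 0.022 m and height (world z) of each of dish_brown, dish_straw, bottle below 0.008 m and angle between each of dish_brown, dish_straw, dish_green, bottle's own z axis and vertical below 0.1 rad and linear speed of each of dish_brown, dish_straw, dish_green, bottle below 0.02 m/s and angular speed of each of dish_brown, dish_straw, dish_green, bottle below 0.2 rad/s); the robot touches nothing.
It fails at once if a dish is tipped by more than about 35 degrees (angle between any of dish_brown, dish_straw, dish_green's own z axis and vertical above 0.6 rad).
It also fails if it takes over 120 s, if anything falls off the work surface, if the arm or the gripper's body presses on something with over 40 N, if the wrist force passes 120 N, or if a joint passes its speed limit or range.

## Working session

There is one attempt and no reset: what is moved stays moved. The work goes in short steps, Python scripts to look and compute and a shell command to move; the robot and the scene stay as the last step left them, time stands still between calls to the robot, and variables do not carry over. Pictures are saved under pics/ and viewed, and the job is handed in when it is done.

```bash
mkdir -p pics; ls; python3 - <<'E'
from workcell import sense, grab_frame, get_calibration
import cv2
s=sense();print(s)
for n in("scene","top","wrist"):
    p,d=grab_frame(n);cv2.imwrite(f"pics/{n}0.png",p[:,:,::-1]);c=get_calibration(n);print(n,c)
E
```

```text
pics
{'clock': 0.0, 'joint_pos': array([ 1.24082456,  0.41191248, -0.01274924,  1.59703555,  0.00560743,
        1.13430307, -0.08216915]), 'joint_vel': array([ 0.00026088,  0.00015939, -0.00119249, -0.00153314,  0.00031646,
        0.00132232, -0.00112577]), 'joint_torque': array([ 3.58495199e-04, -6.00626135e+01,  6.82293903e-01, -2.99406248e+01,
        1.38329805e-02,  1.08694355e-02, -2.33067044e-05]), 'tool_pos': array([ 161.59629093, -603.23655967,  230.4485147 ]), 'tcp_rot': array([-3.13997344e+00,  1.06874218e-04,  2.61864559e-01]), 'force': array([ 0.1977208 ,  0.05499227, -0.25436329]), 'moment': array([ 0.00331364, -0.01293594, -0.01667752]), 'grip_width': 84.95411983278878}
scene {'mtx': array([[374.74530372,   0.        , 252.34046407],
       [  0.        , 374.74530372, 194.73396547],
       [  0.        ,   0.        ,   1.        ]]), 'k1': 0.008625310237679991, 'world_to_cam': array([[-1.13358719e-01,  9.93386800e-01, -1.82336560e-02,
         7.92513855e+01],
       [-5.87174119e-01, -5.21776351e-02,  8.07777227e-01,
         2.97248718e+02],
       [ 8.01483845e-
[... 558 characters left out ...]
.08888024e-02,  9.81259332e-01,
        -1.09172003e+03],
       [ 0.00000000e+00,  0.00000000e+00,  0.00000000e+00,
         1.00000000e+00]])}
wrist {'mtx': array([[269.55683398,   0.        , 253.62723589],
       [  0.        , 269.55683398, 188.25317645],
       [  0.        ,   0.        ,   1.        ]]), 'k1': -0.033933744012598785, 'world_to_cam': array([[ 2.59784323e-01, -9.65666532e-01,  5.03755994e-04,
        -6.25180065e+02],
       [ 9.17412436e-01,  2.46640060e-01, -3.12286892e-01,
         4.06601875e+01],
       [ 3.01440754e-01,  8.15893907e-02,  9.49987707e-01,
        -3.78392631e+02],
       [ 0.00000000e+00,  0.00000000e+00,  0.00000000e+00,
         1.00000000e+00]])}
```

View pics/top0.png

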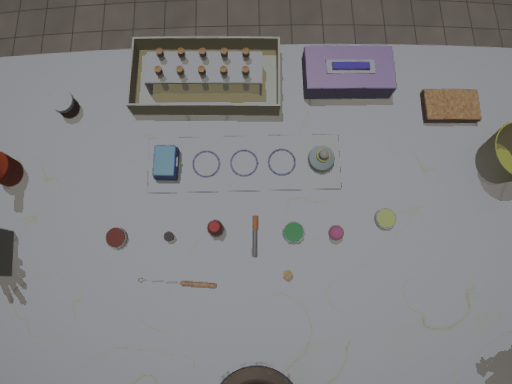

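View pics/scene0.png

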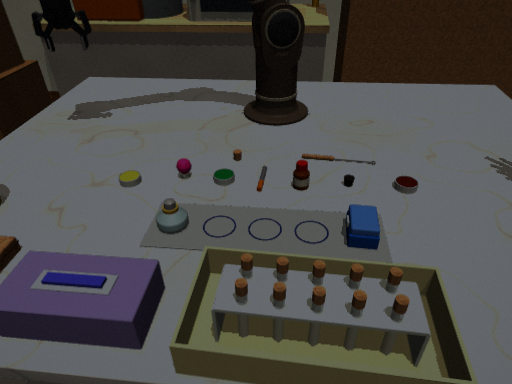

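```bash
cat > h.py <<'E'
import numpy as np,cv2
from workcell import sense, grab_frame, get_calibration
def ray(n,u,v,c=None):
    c=c or get_calibration(n);K=c["mtx"];k=c["k1"]
    a=np.array([(u-K[0,2])/K[0,0],(v-K[1,2])/K[1,1]]);b=a.copy()
    for _ in range(20): b=a/(1+k*(b@b))
    W=np.array(c["world_to_cam"]);R=W[:3,:3];t=W[:3,3]
    return -R.T@t, R.T@np.array([b[0],-b[1],-1])
def at_z(n,u,v,z,c=None):
    o,d=ray(n,u,v,c);return (o+d*(z-o[2])/d[2])
def proj(n,P,c=None):
    c=c or get_calibration(n);W=c["world_to_cam"];p=W[:3,:3]@np.array(P,float)+W[:3,3]
    a=np.array([p[0],-p[1]])/-p[2];a=a*(1+c["k1"]*(a@a));K=c["mtx"]
    return K[0,0]*a[0]+K[0,2],K[1,1]*a[1]+K[1,2]
def pt(n,u,v,d,c=None):
    o,r=ray(n,u,v,c);return o+r*d
def crop(p,x0,y0,w,h,s,name):
    c=cv2.resize(p[y0:y0+h,x0:x0+w,::-1],None,fx=s,fy=s,interpolation=cv2.INTER_CUBIC)
    for i in range(0,w,10): cv2.line(c,(i*s,0),(i*s,6 if (x0+i)%50 else 14),(0,255,255),1)
    for i in range(0,h,10): cv2.line(c,(0,i*s),(6 if (y0+i)%50 else 14,i*s),(0,255,255),1)
    cv2.imwrite("pics/"+name,c)
E
python3 - <<'E'
from h import *
p=cv2.imread("pics/top0.png")[:,:,::-1]
crop(p,90,200,160,60,5,"a.png");crop(p,260,190,150,60,5,"b.png");crop(p,140,130,210,70,3,"c.png")
crop(cv2.imread("pics/wrist0.png")[:,:,::-1],0,0,512,384,1,"w.png")
E
```

```text
(no output)
```

View pics/a.png

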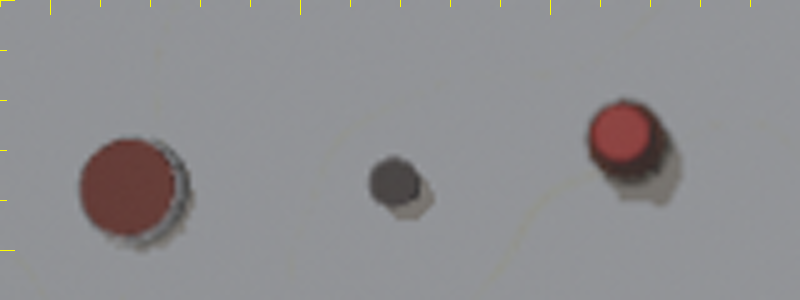

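View pics/b.png

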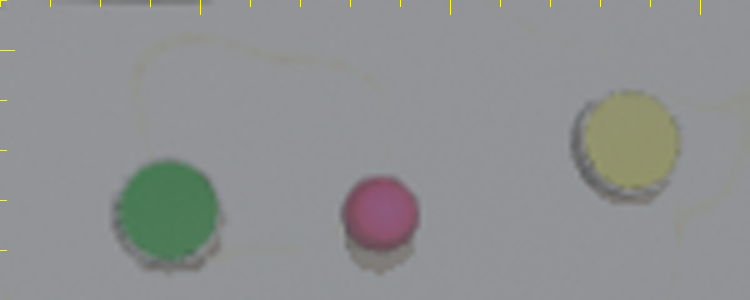

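View pics/c.png

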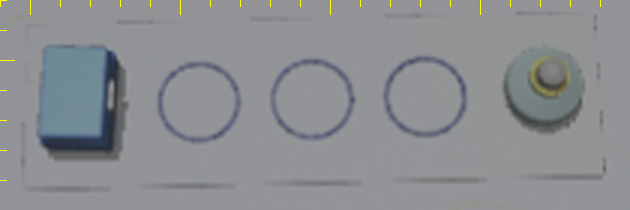

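View pics/w.png

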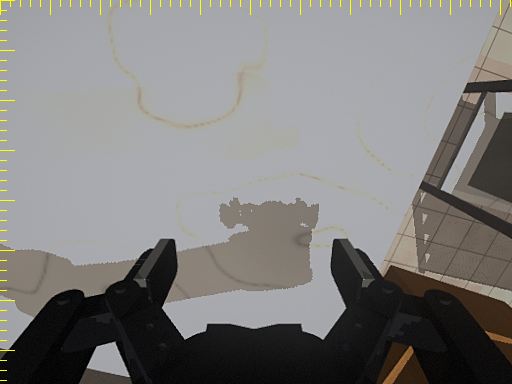

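```bash
python3 - <<'E'
from h import *
for n,u,v,z in [("brown",115.4,237.4,18),("straw",386.2,218.2,18),("green",293.8,232,18),("bottle",214.2,226.2,70),("ringL",206.3,163.7,3),("ringM",244.2,162.8,3),("ringR",281.8,162.2,3),("magenta",336.2,232.5,25),("black",169,236.5,20),("knife",255,235,10)]:
    print(n,at_z("top",u-.4,v-.4,z).round(1))
E
```

```text
brown [437.4 350.7  18. ]
straw [ 471.8 -347.8   18. ]
green [ 442.6 -106.    18. ]
bottle [455.9  91.9  70. ]
ringL [630.1 117.2   3. ]
ringM [630.4  16.8   3. ]
ringR [629.9 -82.8   3. ]
magenta [ 437.9 -213.3   25. ]
black [437.5 211.2  20. ]
knife [438.1  -7.3  10. ]
```

```bash
cat > go.py <<'E'
import sys
from h import *
from scipy.spatial.transform import Rotation as Ro
# target x y z yawdeg -> tool shift cm + turn
x,y,z,yw=map(float,sys.argv[1:5]);s=sense()
R=Ro.from_euler("xyz",s["tcp_rot"]);T=Ro.from_euler("xyz",[np.pi,0,np.radians(yw)])
print("t",round(s["clock"],2),"turn",np.degrees((R.inv()*T).as_rotvec()).round(1),"cm",(R.inv().apply(np.array([x,y,z])-s["tool_pos"])/10).round(2),s["tool_pos"].round(1),round(s["grip_width"],1),s["force"].round(1))
E
python3 -m jog '[[[0,0,15,36.6,-16.6,0,100],[0,0,15,36.6,-16.6,0,100],[0,0,15,36.6,-16.6,0,100],[0,0,15,36.6,-16.6,0,100],[0,0,15,36.6,-16.6,0,100]]]' 40
python3 go.py 471.8 -347.8 130 0
```

```text
clock: 0.78
tool_pos: [403.8, -404.5, 231.3]
tcp_rot: [3.141, 0.0, -0.0]
force: [0.7, -0.6, -0.1]
grip_width: 85.4
t 0.78 turn [ 0.  0. -0.] cm [ 6.8  -5.67 10.13] [ 403.8 -404.5  231.3] 85.4 [ 0.7 -0.6 -0.1]
```

```bash

python3 -m jog '[[[0,0,0,3.4,-2.8,3,100],[0,0,0,6.8,-5.7,8,100],[0,0,0,6.8,-5.7,10,100],[0,0,0,6.8,-5.7,10,100],[0,0,0,6.8,-5.7,10,100]]]'
python3 - <<'E'
from h import *
c=get_calibration("wrist");s=sense();p,d=grab_frame("wrist");crop(p,0,0,512,384,1,"w1.png")
print(s["tool_pos"],proj("wrist",[471.8,-347.8,18],c))
np.save("wc.npy",c["world_to_cam"])
E
```

```text
clock: 1.4
tool_pos: [470.5, -350.0, 132.3]
tcp_rot: [3.141, -0.001, -0.001]
force: [-0.1, 0.1, 0.5]
grip_width: 85.5
[ 470.46842701 -349.96929359  132.25559387] (np.float64(250.71758566643013), np.float64(183.39927587716517))
```

View pics/w1.png

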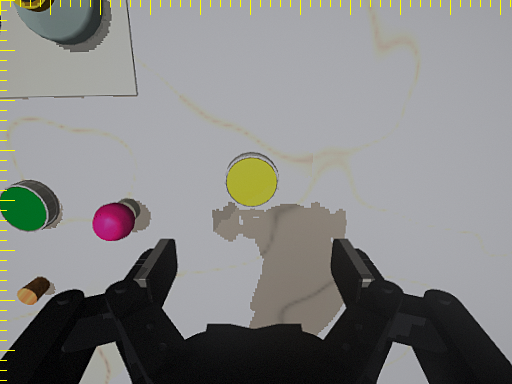

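```bash

python3 -m jog '[[[0,0,0,0.2,-0.2,5,100],[0,0,0,0.2,-0.2,9,100],[0,0,0,0.2,-0.2,12,100],[0,0,0,0.2,-0.2,12.6,100],[0,0,0,0.2,-0.2,12.6,100]]]'
python3 go.py 472.4 -348.2 2 0
```

```text
clock: 2.08
tool_pos: [473.0, -347.8, 6.5]
tcp_rot: [3.141, -0.001, -0.001]
force: [0.4, 0.7, -0.2]
grip_width: 85.2
t 2.08 turn [ 0.1 -0.1 -0. ] cm [-0.06  0.04  0.45] [ 473.  -347.8    6.5] 85.2 [ 0.4  0.7 -0.2]
```

```bash

python3 -m jog '[[[0,0,0,0,0,0.6,100],[0,0,0,0,0,0.6,60],[0,0,0,0,0,0.6,40],[0,0,0,0,0,0.6,40],[0,0,0,0,0,0.6,40]]]' 40
python3 -m jog '[[[0,0,0,0,0,0,40],[0,0,0,0,0,0,40],[0,0,0,0,0,-1,40],[0,0,0,0,0,-3,40],[0,0,0,0,0,-5,40]]]' 40
python3 - <<'E'
from h import *
p,d=grab_frame("wrist");crop(p,0,0,512,384,1,"w2.png")
E
```

```text
clock: 2.7
tool_pos: [472.9, -347.2, 0.2]
tcp_rot: [3.141, -0.001, 0.0]
force: [-1.5, 0.3, 5.2]
grip_width: 53.3
clock: 3.32
tool_pos: [472.6, -347.0, 50.4]
tcp_rot: [3.141, -0.0, 0.0]
force: [-0.1, -0.8, -0.1]
grip_width: 53.8
```

View pics/w2.png

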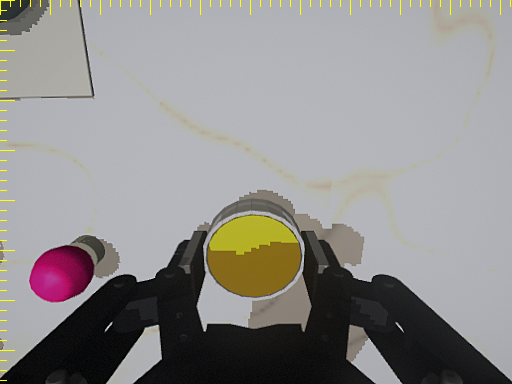

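```bash

python3 - <<'E'
from h import *
print(sense()["tool_pos"], at_z("wrist",254,255,68))
E
python3 -m jog '[[[0,0,0,0,0,-4,40],[0,0,0,2,-5,-8,40],[0,0,0,4,-11,-9,40],[0,0,0,6,-17,-9,40],[0,0,0,8,-23,-9,40]]]'
python3 go.py 630 117.2 130 0
```

```text
[ 473.94078214 -347.84593776   53.09570239] [ 474.48174313 -348.36411699   68.        ]
clock: 4.0
tool_pos: [551.0, -121.9, 140.2]
tcp_rot: [3.141, -0.002, -0.0]
force: [2.0, -0.3, -1.0]
grip_width: 53.6
t 4.0 turn [ 0.  -0.1 -0. ] cm [  7.89 -23.91   1.02] [ 551.  -121.9  140.2] 53.6 [ 2.  -0.3 -1. ]
```

```bash

python3 -m jog '[[[0,0,0,2,-6,0,40],[0,0,0,4,-12,0,40],[0,0,0,6,-18,0,40],[0,0,0,7.5,-23,1,40],[0,0,0,7.9,-23.9,1,40]]]'
python3 -m jog '[[[0,0,0,0,0,0,40],[0,0,0,0,0,0,40],[0,0,0,0,0,2,40],[0,0,0,0,0,4,40],[0,0,0,0,0,6,40]]]'
python3 go.py 630 117.2 5 0
python3 - <<'E'
from h import *
c=get_calibration("wrist");p,d=grab_frame("wrist");crop(p,0,0,512,384,1,"w3.png")
for P in ([630,117,3],[630,17,3],[630,-83,3]):print(proj("wrist",P,c))
p,d=grab_frame("top");crop(p,140,130,210,70,3,"t3.png")
E
```

```text
clock: 4.62
tool_pos: [628.7, 121.3, 128.6]
tcp_rot: [-3.139, 0.001, 0.007]
force: [-0.3, -0.5, -0.7]
grip_width: 53.4
clock: 5.25
tool_pos: [628.7, 114.7, 67.1]
tcp_rot: [3.141, 0.001, -0.001]
force: [0.4, 0.5, -0.4]
grip_width: 53.5
t 5.25 turn [ 0.   0.1 -0. ] cm [ 0.14 -0.26  6.21] [628.7 114.7  67.1] 53.5 [ 0.4  0.5 -0.4]
(np.float64(250.1500227455638), np.float64(201.2850063842548))
(np.float64(371.590926059789), np.float64(201.1317369023841))
(np.float64(487.82080827876393), np.float64(200.80027909437263))
```

View pics/w3.png

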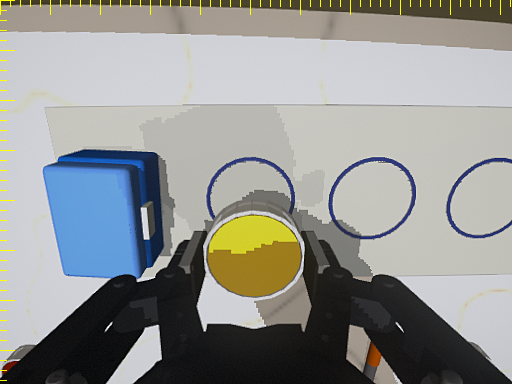

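View pics/t3.png

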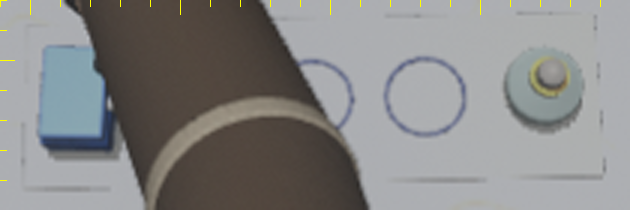

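```bash

python3 -m jog '[[[0,0,0,0.2,-0.2,3,40],[0,0,0,0.2,-0.2,5,40],[0,0,0,0.2,-0.2,6,40],[0,0,0,0.2,-0.2,6.1,40],[0,0,0,0.2,-0.2,6.1,40]]]'
python3 go.py 631 117 3.5 0
```

```text
clock: 5.98
tool_pos: [631.9, 117.5, 9.0]
tcp_rot: [-3.141, -0.001, -0.0]
force: [1.0, 0.7, -0.2]
grip_width: 53.5
t 5.97 turn [-0.  -0.1 -0. ] cm [-0.09  0.05  0.55] [631.9 117.5   9. ] 53.5 [ 1.   0.7 -0.2]
```

```bash

python3 -m jog '[[[0,0,0,-0.1,0,0.2,40],[0,0,0,-0.1,0,0.4,40],[0,0,0,-0.1,0,0.5,40],[0,0,0,-0.1,0,0.5,40],[0,0,0,-0.1,0,0.5,40]]]'
python3 go.py 631 117 3.5 0
```

```text
clock: 6.6
tool_pos: [630.4, 117.4, 3.3]
tcp_rot: [3.142, -0.0, -0.0]
force: [-0.0, -0.4, 0.9]
grip_width: 53.5
t 6.6 turn [ 0. -0. -0.] cm [ 0.06  0.04 -0.02] [630.4 117.4   3.3] 53.5 [-0.  -0.4  0.9]
```

Release slowly, then rise.

```bash

python3 -m jog '[[[0,0,0,0,0,0,70],[0,0,0,0,0,0,80],[0,0,0,0,0,0,100],[0,0,0,0,0,0,100],[0,0,0,0,0,0,100]]]'
python3 -m jog '[[[0,0,0,0,0,-1,100],[0,0,0,0,0,-4,100],[0,0,0,0,0,-8,100],[0,0,0,0,0,-13,100],[0,0,0,-2,3,-15,100]]]'
python3 go.py 442.6 -106 120 0
python3 - <<'E'
from h import *
c=get_calibration("wrist");p,d=grab_frame("wrist");crop(p,0,0,512,384,1,"w4.png")
for P in ([630,117,3],[630,17,3],[630,117.2,21]):print(proj("wrist",P,c))
E
```

```text
clock: 7.22
tool_pos: [630.3, 117.4, 3.3]
tcp_rot: [3.142, -0.0, 0.0]
force: [-0.5, 0.3, -0.5]
grip_width: 85.7
clock: 7.85
tool_pos: [612.4, 90.4, 157.4]
tcp_rot: [-3.139, -0.006, 0.004]
force: [-1.0, -0.6, -0.0]
grip_width: 85.1
t 7.85 turn [-0.2 -0.4  0.2] cm [-17.07  19.59   3.58] [612.4  90.4 157.4] 85.1 [-1.  -0.6 -0. ]
(np.float64(229.71745309897167), np.float64(159.49040752256528))
(np.float64(318.96919102895197), np.float64(159.9739295304346))
(np.float64(228.07021684122702), np.float64(162.97169421188548))
```

View pics/w4.png

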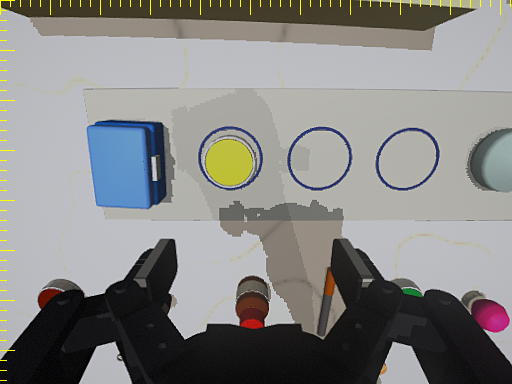

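```bash

python3 -m jog '[[[0,0,0,-4,4.5,0,100],[0,0,0,-8,9,0,100],[0,0,0,-12,13.5,0,100],[0,0,0,-16,18,2,100],[0,0,0,-17,19.6,3.6,100]]]'
python3 -m jog '[[[0,0,0,0,0,0,100],[0,0,0,0,0,0,100],[0,0,0,0,0,0,100],[0,0,0,0,0,3,100],[0,0,0,0,0,6,100]]]'
python3 go.py 443.4 -106 2 0
python3 - <<'E'
from h import *
c=get_calibration("wrist");p,d=grab_frame("wrist");crop(p,0,0,512,384,1,"w5.png")
for P in ([442.6,-106,18],):print(proj("wrist",P,c))
p,d=grab_frame("top");crop(p,140,130,210,70,3,"t5.png")
E
```

```text
clock: 8.52
tool_pos: [437.7, -111.5, 117.5]
tcp_rot: [3.14, 0.0, -0.004]
force: [0.8, 0.5, 0.4]
grip_width: 85.7
clock: 9.15
tool_pos: [441.7, -107.8, 57.3]
tcp_rot: [3.141, -0.002, 0.002]
force: [0.2, 0.4, -0.0]
grip_width: 85.4
t 9.15 turn [ 0.  -0.1  0.1] cm [ 0.15 -0.18  5.53] [ 441.7 -107.8   57.3] 85.4 [ 0.2  0.4 -0. ]
(np.float64(250.51245448666282), np.float64(214.27376290671646))
```

View pics/w5.png

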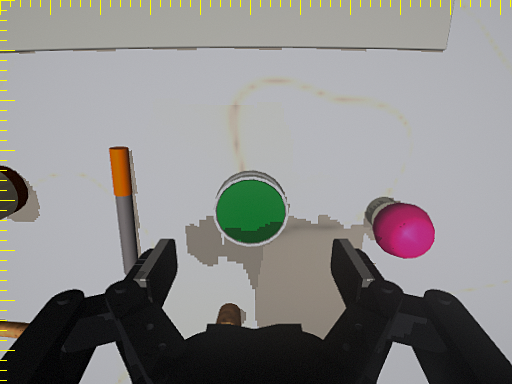

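View pics/t5.png

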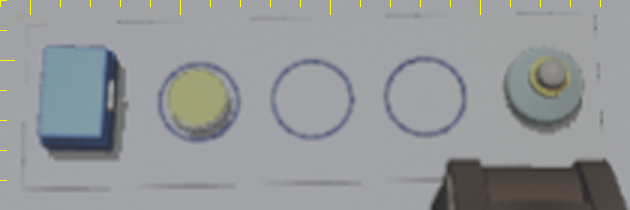

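```bash

python3 -m jog '[[[0,0,0,0.2,-0.2,2,100],[0,0,0,0.2,-0.2,4,100],[0,0,0,0.2,-0.2,5.2,100],[0,0,0,0.2,-0.2,5.6,100],[0,0,0,0.2,-0.2,5.6,100]]]'
python3 go.py 444 -106 0.5 0
python3 - <<'E'
from h import *
print(at_z("top",140+197.5/3-.4,130+100/3-.4,21))
E
```

```text
clock: 9.88
tool_pos: [442.7, -106.6, 1.7]
tcp_rot: [3.142, -0.0, 0.0]
force: [-0.5, -0.1, 0.2]
grip_width: 85.6
t 9.88 turn [ 0. -0.  0.] cm [ 0.13 -0.06  0.12] [ 442.7 -106.6    1.7] 85.6 [-0.5 -0.1  0.2]
[626.51797874 116.65192734  21.        ]
```

```bash

python3 -m jog '[[[0,0,0,0.1,0,0.1,100],[0,0,0,0.1,0,0.1,60],[0,0,0,0.1,0,0.1,40],[0,0,0,0.1,0,0.1,40],[0,0,0,0.1,0,0.1,40]]]' 40
python3 -m jog '[[[0,0,0,0,0,0,40],[0,0,0,0,0,0,40],[0,0,0,0,0,-1,40],[0,0,0,0,0,-3,40],[0,0,0,0,0,-7,40]]]' 40
python3 go.py 629 117 120 0
python3 - <<'E'
from h import *
c=get_calibration("wrist");p,d=grab_frame("wrist");crop(p,0,0,512,384,1,"w6.png")
p,d=grab_frame("top");crop(p,190,145,60,40,13,"t6.png")
h=cv2.cvtColor(p,cv2.COLOR_RGB2HSV)
m=(h[...,0]>22)&(h[...,0]<38)&(h[...,1]>70);m[:145]=0;m[185:]=0;m[:,:190]=0;m[:,230:]=0
v,u=np.nonzero(m);print(len(u),u.mean(),v.mean(),at_z("top",u.mean(),v.mean(),21))
E
```

```text
clock: 10.5
tool_pos: [443.5, -106.7, 0.8]
tcp_rot: [3.141, -0.0, -0.0]
force: [-1.2, 0.2, 7.2]
grip_width: 53.4
clock: 11.12
tool_pos: [442.3, -106.4, 70.5]
tcp_rot: [-3.141, 0.003, 0.0]
force: [0.4, -0.2, -0.9]
grip_width: 53.5
t 11.12 turn [-0.   0.2  0. ] cm [ 18.66 -22.34  -4.99] [ 442.3 -106.4   70.5] 53.5 [ 0.4 -0.2 -0.9]
113 205.38938053097345 160.34513274336283 [633.49344937 116.76352264  21.        ]
```

View pics/w6.png

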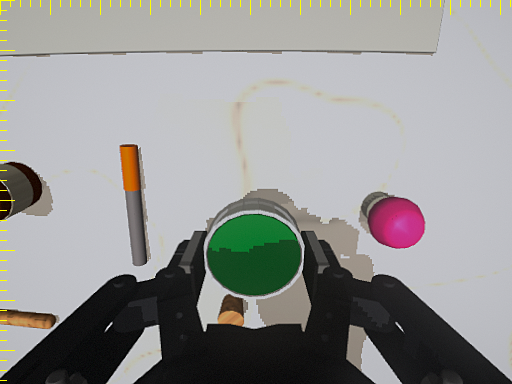

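View pics/t6.png

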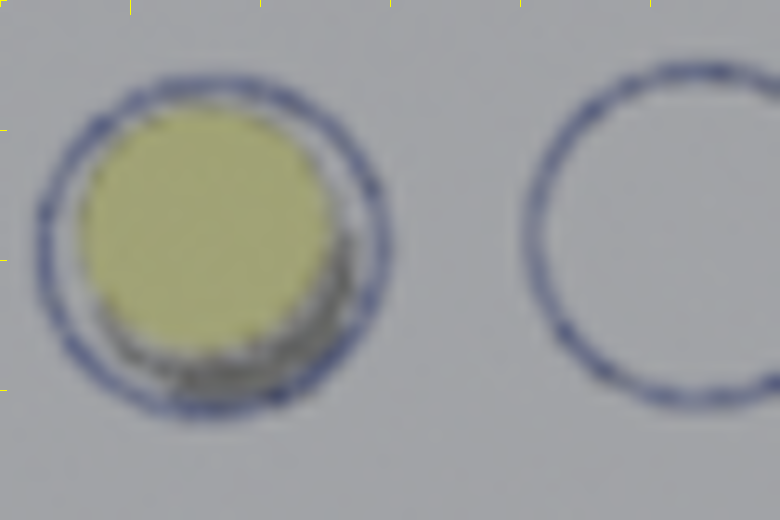

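```bash

python3 -m jog '[[[0,0,0,2,-2.4,-4,40],[0,0,0,6,-7.2,-5,40],[0,0,0,10,-12,-5,40],[0,0,0,14,-16.8,-5,40],[0,0,0,17,-20.4,-5,40]]]'
python3 go.py 630.3 117.4 40 0
```

```text
clock: 11.85
tool_pos: [614.3, 100.0, 120.0]
tcp_rot: [-3.141, -0.0, 0.001]
force: [-0.4, -0.2, -0.4]
grip_width: 53.4
t 11.85 turn [-0.  -0.   0.1] cm [ 1.6  -1.74  8.01] [614.3 100.  120. ] 53.4 [-0.4 -0.2 -0.4]
```

```bash

python3 -m jog '[[[0,0,0,1.6,-1.7,0,40],[0,0,0,1.6,-1.7,2,40],[0,0,0,1.6,-1.7,5,40],[0,0,0,1.6,-1.7,7,40],[0,0,0,1.6,-1.7,8,40]]]'
python3 -m jog '[[[0,0,0,0,0,0,40],[0,0,0,0,0,0,40],[0,0,0,0,0,0,40],[0,0,0,0,0,0.5,40],[0,0,0,0,0,1,40]]]'
python3 go.py 630.3 117.4 21.5 0
```

```text
clock: 12.48
tool_pos: [628.1, 113.2, 38.4]
tcp_rot: [3.141, 0.003, -0.001]
force: [0.6, 0.4, -0.4]
grip_width: 53.6
clock: 13.1
tool_pos: [629.4, 114.4, 30.2]
tcp_rot: [3.142, -0.0, 0.0]
force: [0.1, -0.1, -0.5]
grip_width: 53.5
t 13.1 turn [ 0. -0.  0.] cm [ 0.09 -0.3   0.87] [629.4 114.4  30.2] 53.5 [ 0.1 -0.1 -0.5]
```

```bash

python3 -m jog '[[[0,0,0,0.1,-0.3,0,40],[0,0,0,0.1,-0.3,0.3,40],[0,0,0,0.1,-0.3,0.6,40],[0,0,0,0.1,-0.3,0.7,40],[0,0,0,0.1,-0.3,0.7,40]]]'
python3 go.py 630.3 117.4 21.5 0
```

```text
clock: 13.72
tool_pos: [630.3, 117.3, 23.2]
tcp_rot: [3.141, 0.0, -0.0]
force: [0.6, 0.9, 0.8]
grip_width: 53.5
t 13.72 turn [ 0.  0. -0.] cm [ 0.   -0.01  0.17] [630.3 117.3  23.2] 53.5 [0.6 0.9 0.8]
```

```bash

python3 -m jog '[[[0,0,0,0,0,0.05,40],[0,0,0,0,0,0.1,40],[0,0,0,0,0,0.15,40],[0,0,0,0,0,0.15,40],[0,0,0,0,0,0.15,40]]]'
python3 go.py 630.3 117.4 21.5 0
```

```text
clock: 14.35
tool_pos: [630.4, 117.4, 22.0]
tcp_rot: [-3.142, -0.0, 0.0]
force: [-1.7, 0.1, 3.1]
grip_width: 53.5
t 14.35 turn [-0. -0.  0.] cm [-0.01  0.    0.05] [630.4 117.4  22. ] 53.5 [-1.7  0.1  3.1]
```

```bash

python3 -m jog '[[[0,0,0,0,0,0,68],[0,0,0,0,0,0,80],[0,0,0,0,0,0,100],[0,0,0,0,0,0,100],[0,0,0,0,0,0,100]]]'
python3 -m jog '[[[0,0,0,0,0,-1,100],[0,0,0,0,0,-4,100],[0,0,0,0,0,-8,100],[0,0,0,0,0,-13,100],[0,0,0,-4,0,-15,100]]]'
python3 go.py 456 92 130 90
python3 - <<'E'
from h import *
c=get_calibration("wrist");p,d=grab_frame("wrist");crop(p,0,0,512,384,1,"w7.png")
E
```

```text
clock: 14.98
tool_pos: [630.3, 117.4, 21.8]
tcp_rot: [3.142, 0.0, -0.0]
force: [0.4, -0.5, 0.3]
grip_width: 85.7
clock: 15.6
tool_pos: [593.2, 117.7, 175.7]
tcp_rot: [-3.14, -0.007, -0.001]
force: [-0.7, 0.4, -0.0]
grip_width: 85.2
t 15.6 turn [  0.2  -0.4 -90.1] cm [-13.75   2.59   4.47] [593.2 117.7 175.7] 85.2 [-0.7  0.4 -0. ]
```

View pics/w7.png

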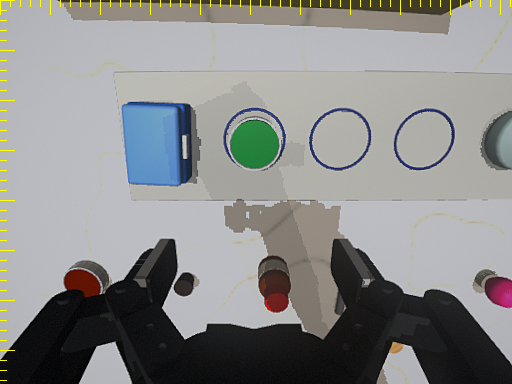

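```bash

python3 -m jog '[[[0,0,0,-5,1,0,100],[0,0,0,-9.5,2,1,100],[0,0,0,-13.8,2.6,3,100],[0,0,0,-13.8,2.6,4.5,100],[0,0,0,-13.8,2.6,4.5,100]]]'
python3 go.py 456 92 8 0
python3 - <<'E'
from h import *
c=get_calibration("wrist");p,d=grab_frame("wrist");crop(p,0,0,512,384,1,"w8.png")
for z in(0,70):print(proj("wrist",[456,92,z],c),proj("wrist",[466,92,z],c))
E
```

```text
clock: 16.27
tool_pos: [452.7, 91.5, 126.7]
tcp_rot: [3.142, 0.0, 0.0]
force: [-0.6, -0.7, 0.3]
grip_width: 85.2
t 16.27 turn [0. 0. 0.] cm [ 0.33 -0.05 11.87] [452.7  91.5 126.7] 85.2 [-0.6 -0.7  0.3]
(np.float64(252.51120002717855), np.float64(177.99614648249073)) (np.float64(252.5097735611998), np.float64(168.6037796188687))
(np.float64(252.33924744688395), np.float64(202.456306022362)) (np.float64(252.33449612971032), np.float64(190.44343765939996))
```

View pics/w8.png

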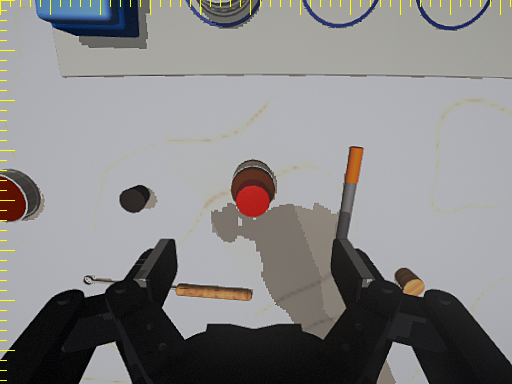

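```bash

python3 -m jog '[[[0,0,0,0.4,-0.1,1,100],[0,0,0,0.4,-0.1,4,100],[0,0,0,0.4,-0.1,8,100],[0,0,0,0.4,-0.1,11,100],[0,0,0,0.4,-0.1,11.9,100]]]'
python3 -m jog '[[[0,0,0,0,0,0,100],[0,0,0,0,0,0,60],[0,0,0,0,0,0,20],[0,0,0,0,0,0,20],[0,0,0,0,0,0,20]]]' 40
python3 -m jog '[[[0,0,0,0,0,0,20],[0,0,0,0,0,0,20],[0,0,0,0,0,-1,20],[0,0,0,0,0,-3,20],[0,0,0,0,0,-6,20]]]' 40
python3 go.py 630.5 17 120 0
python3 - <<'E'
from h import *
c=get_calibration("wrist");p,d=grab_frame("wrist");crop(p,0,0,512,384,1,"w9.png")
E
```

```text
clock: 16.95
tool_pos: [456.0, 92.4, 5.9]
tcp_rot: [3.141, 0.003, 0.0]
force: [0.2, -0.8, -0.5]
grip_width: 85.7
clock: 17.58
tool_pos: [457.0, 92.5, 8.8]
tcp_rot: [-3.141, -0.002, -0.0]
force: [-2.5, -1.1, 8.4]
grip_width: 38.7
clock: 18.2
tool_pos: [455.8, 92.3, 68.5]
tcp_rot: [3.141, 0.001, 0.0]
force: [0.5, -0.5, -0.9]
grip_width: 38.8
t 18.2 turn [0.  0.1 0. ] cm [17.47  7.53 -5.17] [455.8  92.3  68.5] 38.8 [ 0.5 -0.5 -0.9]
```

View pics/w9.png

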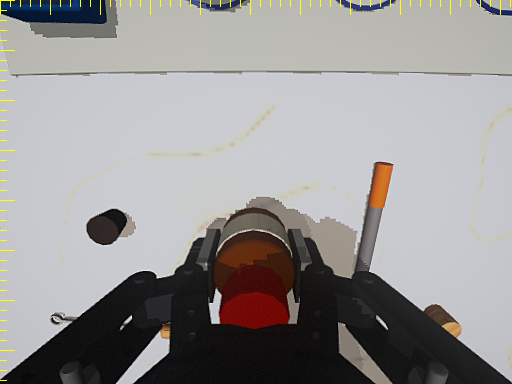

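```bash

python3 -m jog '[[[0,0,0,1,0.5,-3,20],[0,0,0,5,2,-5,20],[0,0,0,10,4,-5,20],[0,0,0,15,6.5,-5,20],[0,0,0,17.5,7.5,-5,20]]]'
python3 -m jog '[[[0,0,0,0,0,0,20],[0,0,0,0,0,0,20],[0,0,0,0,0,3,20],[0,0,0,0,0,6,20],[0,0,0,0,0,8,20]]]'
python3 go.py 631 17.2 12 0
```

```text
clock: 18.88
tool_pos: [633.6, 14.9, 118.3]
tcp_rot: [3.141, -0.001, -0.003]
force: [-0.5, 0.6, -0.3]
grip_width: 39.1
clock: 19.5
tool_pos: [630.0, 18.2, 36.9]
tcp_rot: [-3.141, 0.001, 0.001]
force: [0.6, 0.7, -0.6]
grip_width: 39.3
t 19.5 turn [-0.   0.1  0.1] cm [0.1  0.1  2.49] [630.   18.2  36.9] 39.3 [ 0.6  0.7 -0.6]
```

```bash

python3 -m jog '[[[0,0,0,0.1,0.1,0.8,20],[0,0,0,0.1,0.1,1.6,20],[0,0,0,0.1,0.1,2.1,20],[0,0,0,0.1,0.1,2.3,20],[0,0,0,0.1,0.1,2.3,20]]]'
python3 go.py 631 17.2 12 0
```

```text
clock: 20.12
tool_pos: [632.5, 16.4, 15.0]
tcp_rot: [-3.142, -0.0, 0.0]
force: [0.4, -0.4, -0.5]
grip_width: 38.8
t 20.12 turn [-0. -0.  0.] cm [-0.15 -0.08  0.3 ] [632.5  16.4  15. ] 38.8 [ 0.4 -0.4 -0.5]
```

```bash

python3 -m jog '[[[0,0,0,-0.1,0,0.1,20],[0,0,0,-0.1,0,0.2,20],[0,0,0,-0.1,0,0.25,20],[0,0,0,-0.1,0,0.25,20],[0,0,0,-0.1,0,0.25,20]]]'
python3 go.py 631 17.2 12 0
```

```text
clock: 20.75
tool_pos: [631.4, 16.4, 12.3]
tcp_rot: [3.142, -0.0, 0.0]
force: [0.1, -0.0, -0.4]
grip_width: 39.0
t 20.75 turn [ 0. -0.  0.] cm [-0.04 -0.08  0.03] [631.4  16.4  12.3] 39.0 [ 0.1 -0.  -0.4]
```

```bash

python3 -m jog '[[[0,0,0,0,0,0.05,20],[0,0,0,0,0,0.1,20],[0,0,0,0,0,0.15,20],[0,0,0,0,0,0.15,20],[0,0,0,0,0,0.15,20]]]'
python3 go.py 631 17.2 12 0
```

```text
clock: 21.38
tool_pos: [631.4, 16.4, 11.9]
tcp_rot: [3.141, -0.0, -0.0]
force: [-4.3, -0.8, 9.5]
grip_width: 39.0
t 21.38 turn [ 0. -0. -0.] cm [-0.04 -0.08 -0.01] [631.4  16.4  11.9] 39.0 [-4.3 -0.8  9.5]
```

Contact. Open to about 80% and rise.

```bash

python3 -m jog '[[[0,0,0,0,0,-0.05,55],[0,0,0,0,0,-0.05,65],[0,0,0,0,0,-0.05,80],[0,0,0,0,0,-0.05,80],[0,0,0,0,0,-0.05,80]]]'
python3 -m jog '[[[0,0,0,0,0,-2,80],[0,0,0,0,0,-6,80],[0,0,0,0,0,-11,80],[0,0,0,0,0,-15,100],[0,0,0,-5,0,-16,100]]]'
python3 go.py 438 350 120 0
python3 - <<'E'
from h import *
c=get_calibration("wrist");p,d=grab_frame("wrist");crop(p,0,0,512,384,1,"w10.png")
E
```

```text
clock: 22.0
tool_pos: [631.3, 16.4, 11.2]
tcp_rot: [-3.142, 0.0, -0.0]
force: [0.3, -0.3, -0.7]
grip_width: 68.4
clock: 22.62
tool_pos: [584.9, 16.9, 176.0]
tcp_rot: [-3.141, -0.009, -0.0]
force: [-0.1, -0.3, -0.2]
grip_width: 85.3
t 22.62 turn [-0.1 -0.5 -0. ] cm [-14.75 -33.3    5.5 ] [584.9  16.9 176. ] 85.3 [-0.1 -0.3 -0.2]
```

View pics/w10.png

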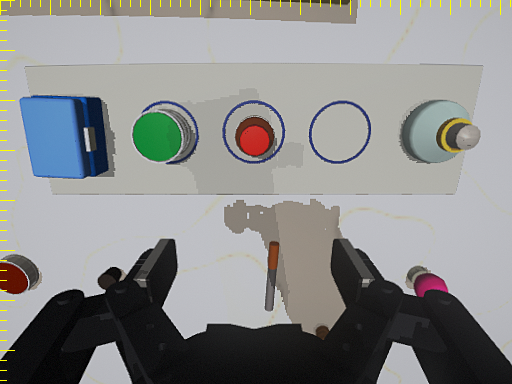

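```bash

python3 -m jog '[[[0,0,0,-2.5,-5.5,0,100],[0,0,0,-5,-11,0,100],[0,0,0,-7.5,-16.5,0,100],[0,0,0,-10,-22,0,100],[0,0,0,-12.4,-27.5,2,100]]]'
python3 go.py 438 350 120 0
```

```text
clock: 23.3
tool_pos: [457.9, 293.1, 154.1]
tcp_rot: [-3.139, -0.004, -0.0]
force: [0.8, -0.6, -0.3]
grip_width: 85.2
t 23.3 turn [-0.1 -0.2 -0. ] cm [-2.   -5.68  3.41] [457.9 293.1 154.1] 85.2 [ 0.8 -0.6 -0.3]
```

```bash

python3 -m jog '[[[0,0,0,-1.5,-4.5,2,100],[0,0,0,-2,-5.7,6,100],[0,0,0,-2,-5.7,9,100],[0,0,0,-2,-5.7,9.5,100],[0,0,0,-2,-5.7,9.5,100]]]'
python3 go.py 438 350.5 0.5 0
python3 - <<'E'
from h import *
c=get_calibration("wrist");p,d=grab_frame("wrist");crop(p,0,0,512,384,1,"w11.png")
for P in ([437.4,350.7,18],):print(proj("wrist",P,c))
E
```

```text
clock: 23.92
tool_pos: [438.2, 347.8, 57.6]
tcp_rot: [-3.141, -0.001, -0.0]
force: [0.2, 1.1, 0.9]
grip_width: 84.9
t 23.93 turn [-0. -0. -0.] cm [-0.02 -0.27  5.71] [438.2 347.8  57.6] 84.9 [0.2 1.1 0.9]
(np.float64(249.124400845058), np.float64(216.11121611559685))
```

View pics/w11.png

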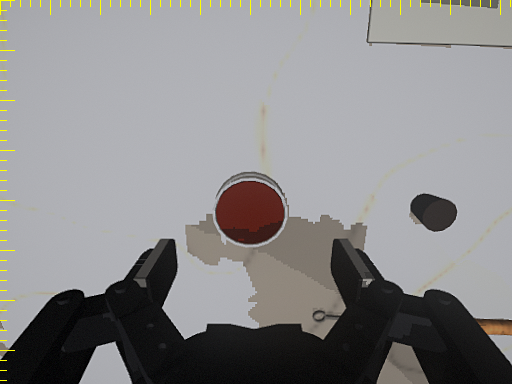

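```bash

python3 -m jog '[[[0,0,0,0.1,-0.2,2,100],[0,0,0,0.1,-0.2,4,100],[0,0,0,0.1,-0.2,5.2,100],[0,0,0,0.1,-0.2,5.6,100],[0,0,0,0.1,-0.2,5.7,100]]]'
python3 go.py 439 350 0.5 0
```

```text
clock: 24.6
tool_pos: [438.7, 349.9, -0.5]
tcp_rot: [-3.141, -0.0, 0.0]
force: [0.8, -0.2, -0.1]
grip_width: 85.6
t 24.6 turn [-0. -0.  0.] cm [ 0.03 -0.01 -0.1 ] [438.7 349.9  -0.5] 85.6 [ 0.8 -0.2 -0.1]
```

```bash

python3 -m jog '[[[0,0,0,0,0,-0.1,100],[0,0,0,0,0,-0.1,60],[0,0,0,0,0,-0.1,40],[0,0,0,0,0,-0.1,40],[0,0,0,0,0,-0.1,40]]]' 40
python3 -m jog '[[[0,0,0,0,0,0,40],[0,0,0,0,0,0,40],[0,0,0,0,0,-1,40],[0,0,0,0,0,-4,40],[0,0,0,0,0,-9,40]]]' 40
python3 go.py 630.5 -83 160 0
python3 - <<'E'
from h import *
c=get_calibration("wrist");p,d=grab_frame("wrist");crop(p,0,0,512,384,1,"w12.png")
p,d=grab_frame("top");crop(p,190,140,120,45,6,"t12.png")
E
```

```text
clock: 25.22
tool_pos: [438.9, 349.9, 1.2]
tcp_rot: [-3.141, -0.001, 0.0]
force: [-1.1, -1.3, 4.8]
grip_width: 53.2
clock: 25.85
tool_pos: [437.7, 348.9, 90.6]
tcp_rot: [3.14, 0.003, 0.0]
force: [0.1, 0.4, 0.2]
grip_width: 53.3
t 25.85 turn [0.1 0.1 0. ] cm [19.26 43.21 -6.9 ] [437.7 348.9  90.6] 53.3 [0.1 0.4 0.2]
```

View pics/w12.png

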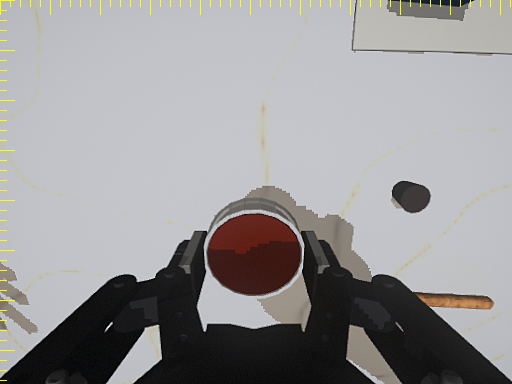

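View pics/t12.png

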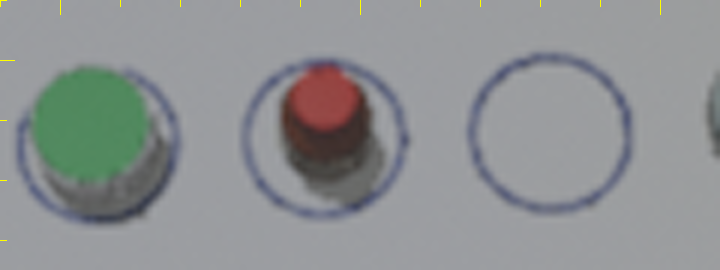

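```bash

python3 -m jog '[[[0,0,0,2.4,5.4,-4,40],[0,0,0,4.8,10.8,-7,40],[0,0,0,7.2,16.2,-7,40],[0,0,0,9.6,21.6,-7,40],[0,0,0,12,27,-7,40]]]'
python3 -m jog '[[[0,0,0,2.4,5.4,0,40],[0,0,0,4.8,10.8,0,40],[0,0,0,7,16,0,40],[0,0,0,7,16,2,40],[0,0,0,7,16,4,40]]]'
python3 go.py 630.5 -83 40 0
```

```text
clock: 26.58
tool_pos: [558.8, 78.9, 161.1]
tcp_rot: [-3.141, -0.001, 0.0]
force: [0.9, 0.7, -1.2]
grip_width: 53.4
clock: 27.2
tool_pos: [628.2, -80.4, 120.0]
tcp_rot: [-3.142, -0.0, -0.002]
force: [-0.2, 1.2, 0.2]
grip_width: 53.0
t 27.2 turn [-0.  -0.  -0.1] cm [0.23 0.26 8.  ] [628.2 -80.4 120. ] 53.0 [-0.2  1.2  0.2]
```

```bash

python3 -m jog '[[[0,0,0,0.2,0.3,0,40],[0,0,0,0.2,0.3,3,40],[0,0,0,0.2,0.3,6,40],[0,0,0,0.2,0.3,9,40],[0,0,0,0.2,0.3,10.5,40]]]'
python3 -m jog '[[[0,0,0,0,0,0,40],[0,0,0,0,0,0,40],[0,0,0,0,0,0,40],[0,0,0,0,0,0,40],[0,0,0,0,0,0,40]]]'
python3 go.py 630.8 -83 4 0
```

```text
clock: 27.82
tool_pos: [630.0, -82.2, 14.9]
tcp_rot: [3.142, 0.001, 0.0]
force: [-0.8, 0.2, -0.1]
grip_width: 53.1
clock: 28.45
tool_pos: [630.3, -82.3, 15.9]
tcp_rot: [3.142, -0.0, 0.0]
force: [-0.4, 0.3, -0.8]
grip_width: 53.2
t 28.45 turn [ 0. -0.  0.] cm [0.05 0.07 1.19] [630.3 -82.3  15.9] 53.2 [-0.4  0.3 -0.8]
```

```bash

python3 -m jog '[[[0,0,0,0,0.1,0.5,40],[0,0,0,0,0.1,0.9,40],[0,0,0,0,0.1,1.1,40],[0,0,0,0,0.1,1.15,40],[0,0,0,0,0.1,1.15,40]]]'
python3 -m jog '[[[0,0,0,0,0,0.03,40],[0,0,0,0,0,0.06,40],[0,0,0,0,0,0.08,40],[0,0,0,0,0,0.08,40],[0,0,0,0,0,0.08,40]]]'
python3 go.py 630.8 -83 4 0
```

```text
clock: 29.08
tool_pos: [630.0, -83.3, 4.3]
tcp_rot: [3.141, 0.0, -0.0]
force: [-2.3, 0.1, 5.1]
grip_width: 53.5
clock: 29.7
tool_pos: [630.0, -83.2, 4.2]
tcp_rot: [3.141, 0.0, 0.0]
force: [-5.2, 0.1, 11.7]
grip_width: 53.3
t 29.7 turn [0. 0. 0.] cm [ 0.08 -0.02  0.02] [630.  -83.2   4.2] 53.3 [-5.2  0.1 11.7]
```

```bash

python3 -m jog '[[[0,0,0,0,0,-0.08,40],[0,0,0,0,0,-0.08,68],[0,0,0,0,0,-0.08,80],[0,0,0,0,0,-0.08,100],[0,0,0,0,0,-0.08,100]]]'
python3 -m jog '[[[0,0,0,0,0,-1,100],[0,0,0,0,0,-4,100],[0,0,0,0,0,-8,100],[0,0,0,-2,0,-13,100],[0,0,0,-6,-2,-16,100]]]'
python3 -m jog '[[[0,0,0,-3,-2,0,100],[0,0,0,-3,-4,0,100],[0,0,0,-3,-6,0,100],[0,0,0,-3,-8,0,100],[0,0,0,-3,-8,0,100]]]'
python3 - <<'E'
from h import *
c=get_calibration("wrist");p,d=grab_frame("wrist");crop(p,0,0,512,384,1,"w13.png")
E
```

```text
clock: 30.32
tool_pos: [630.1, -83.2, 3.9]
tcp_rot: [-3.142, 0.0, -0.0]
force: [0.8, 0.2, -0.2]
grip_width: 85.4
clock: 30.95
tool_pos: [571.4, -64.5, 167.2]
tcp_rot: [3.141, -0.005, -0.003]
force: [0.2, 1.4, 0.4]
grip_width: 85.7
clock: 31.58
tool_pos: [540.3, 18.4, 164.8]
tcp_rot: [-3.141, -0.001, 0.003]
force: [0.4, -0.5, -0.8]
grip_width: 85.3
```

View pics/w13.png

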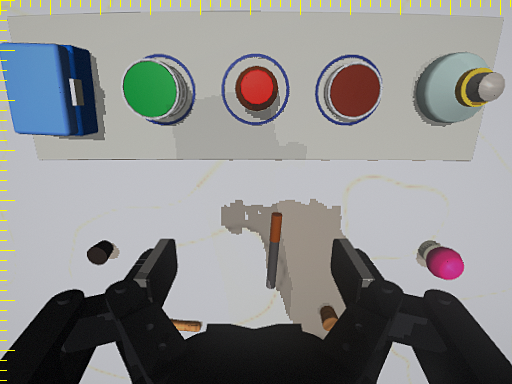

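```bash

python3 -m jog '[[[0,0,0,-5,-3,0,100],[0,0,0,-10,-8,0,100],[0,0,0,-12,-13,0,100],[0,0,0,-12,-18,0,100],[0,0,0,-12,-22,0,100]]]'
python3 - <<'E'
from h import *
p,d=grab_frame("top");crop(p,190,140,120,45,6,"t14.png")
# overlay expected outlines if each centred on the measured ring
q=cv2.resize(p[140:185,190:310,::-1],None,fx=6,fy=6,interpolation=cv2.INTER_CUBIC)
for x,y,z,r in [(630.1,117.2,39,25),(630.4,16.8,73,14),(629.9,-82.8,21,25)]:
    P=[proj("top",[x+r*np.cos(t),y+r*np.sin(t),z]) for t in np.linspace(0,6.28,60)]
    P=((np.array(P)+.4-[190,140])*6).astype(int);cv2.polylines(q,[P],True,(255,255,255),1)
cv2.imwrite("pics/t15.png",q)
for n,x,y in (("straw",630,117),("mid",630.4,17),("brown",630,-83)):
    u,v=proj("top",[x,y,20]);print(n,pt("top",u,v,d[int(round(v)),int(round(u))]))
E
```

```text
clock: 32.25
tool_pos: [420.5, 237.6, 164.6]
tcp_rot: [-3.142, -0.001, -0.0]
force: [0.4, 0.6, -0.3]
grip_width: 85.5
straw [625.65665949 115.38325107  36.62789977]
mid [616.23813818  16.41602541  74.14512239]
brown [630.47893006 -83.13872481  18.16648014]
```

View pics/t15.png

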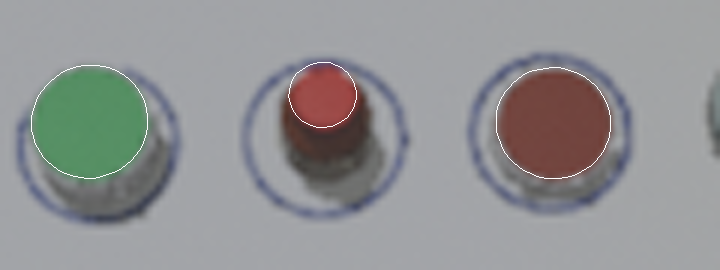

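```bash

python3 -m jog '[[[0,0,0,0,0,0,100],[0,0,0,0,0,0,100],[0,0,0,0,0,0,100],[0,0,0,0,0,0,100],[0,0,0,0,0,0,100]]]'
python3 -c "
from workcell import workorder;print(workorder.finish_job())"
```

```text
clock: 32.92
tool_pos: [420.3, 236.4, 164.1]
tcp_rot: [3.141, -0.0, -0.001]
force: [-0.5, -0.6, -0.7]
grip_width: 85.4
the job is handed in; nothing more can be done
None
```

The plating station is set out and the job was handed in at about 33 s; the system gives no verdict. The straw dish is on the tip-box ring with the green dish stacked on it. The bottle is on the middle ring, and the brown dish is on the burner ring.

- **Positions:** In the last top picture, the outlines expected for perfect centring matched the green, brown and cap discs to about 1–2 mm. The straw dish was measured before the green one covered it, and it sat about 1–2 mm from the ring centre.
- **Release and uprightness:** The gripper was open and well clear at the end, and everything looked upright in the pictures.
- **Disagreements:** The wrist camera read x about 1–3 mm higher than the top camera throughout, within the combined error of their 2 mm calibrations. A quick colour-centroid check of the straw dish read x about 5 mm higher than the outline I measured by eye. I trusted the outline, because the mask had caught only part of the disc.
- **Forces:** The highest contact force I read at the end of a move was about 13 N, while setting the brown dish down.

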